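# Straighten a row of seedling pots with a rule

## Robot

A 7-joint arm with a two-finger parallel gripper is mounted at the origin on the work surface. World frame = base frame: x ahead of the robot, y to its left, z up, the work surface at z = 0. Lengths are in m, angles in rad, forces in N, time in s.
With the tool pointing down it reaches from about 0.4 to 0.85 m from the base axis. Payload 6.9 kg.
Tool frame: the origin (TCP) lies on the centre line of the jaws, within the pads' length; the fingertips stand 17 mm ahead of it and the grasp point (between the pads) lies 2 mm behind it; z points along the fingers, y is the line along which they close (so a half turn about z gives the same grasp; the last joint's range is limited). The gripper opens to 85 mm and grips with 20 to 120 N. Pads are 22 mm wide; open, the fingers measure 114 mm over their backs; the gripper's body (76 mm by 85 mm) begins 54 mm behind the grasp point. The pads swing forward as they close: fully open they stand 13 mm farther back than shut.
Start: joints at [-1.111, 0.507, -0.238, 1.5, 0.126, 1.149, -0.155], TCP at [0.217, 0.586, 0.248] pointing down, gripper open.
Joint ranges: [-3.08, 3.08], [-0.24, 2.05], [-1.43, 1.35], [0, 2.5], [-1.52, 4.66], [0.17, 1.96], [-2.89, 2.89]. Speed limits (rad/s): [2.39, 2.39, 3.14, 3.14, 3.14, 3.14, 3.14].

## Interface

Orientations are given as a unit quaternion [w, x, y, z].
In Python, from plant import r gives the robot as it stands. The module is installed in compiled form; this text tells all that it offers. Calls block until the motion is done:
- r.movep(position, orientation): joint-space move of the TCP to a pose.
- r.move_straight(position, rate=0.15, frame=None, contact_N=None): straight line of the TCP; frame=None keeps the orientation; rate is the mean speed in m/s. With contact_N (N) it stops when the force on the tool has changed by that much, and returns True; else False.
- r.move_joints(angles): joint-space move.
- r.grip(opening, force=None): finger opening in m; force is the grip in N (None keeps the last); returns when the fingers have stopped.
- r.dwell(seconds).
- r.inverse_kinematics(position, orientation): joint angles nearest the present ones, or None.
- r.sense(): the state.
- r.grab_frame(name): name is "scene" or "side" or "wrist"; returns the picture (384x512x3 uint8, blue, green, red); there is no depth.
- r.get_calibration(name): a dict with "fx", "fy", "cx", "cy" (pixels), "camera_from_world" (4x4, takes a point from world to camera coordinates); the wrist camera has in their place "T_tool_cam" (4x4, takes a point from camera to tool coordinates, whose origin is the TCP and whose axes are the flange's). Camera axes: x right, y up, looking along -z (the intrinsics and any distortion apply to the point x, -y, -z); pixel columns grow to the right and rows downward; lengths in m; the calibration is good to about 2 mm. A picture is of the moment at which its call begins: read the wrist's pose just before it. get_calibration takes no time and is no camera call.
A pose or a line that the arm cannot do raises r.Unreachable and nothing moves.
- r.sign_off(): hands the job in; it is judged then, once.
Trained networks look in the newest picture that a camera, given by its name, has taken for a name from the list of things; names that differ only in an ending like _2 or _b are one class to them, and where a whole thing is asked for, a point or a joint stands for the part that bears it (a point fixed in the world has none). Each returns a list of dicts, best first, with "p" (0 to 1); they miss things now and then, are a little off and sometimes report something else, mostly with a low value. They report only what shows in the picture. A call takes as long as a camera call.
- r.regions_of(target, camera): "region" (384x512 bool, what is visible of it).
- r.mark_of(target, camera): "centre" ([x, y, z] in m, in the coordinates of the camera as it stood for that picture, good to about 4 mm: a listed point, or the origin of a listed thing).
The state is a dict: "clock": time; "q": joint angles; "joint_velocities": joint speeds; "effort": joint torques, N m; "tcp_pos": TCP position; "eef_rot": TCP orientation; "ft_force": force on the tool from outside, world axes, zero at the start; "torque": the same for the moment, N m; "grip_width": finger opening in m; "gripper_force": force on a finger pad.
Only numpy, scipy, OpenCV 4.12 (cv2) and the standard library are available. Lean on these libraries where they do the work, as an engineer would, in place of code of your own. Each camera call takes 0.05 s, during which the arm holds its last target. There are 200 camera calls.

## Task

Take the yellow rule by its wooden grip and push the four loose seedling pots with its straight front face up against the aluminium stop bar, so that all four bear on the bar at the same time for a moment under light pressure and end flush with it in one straight line. Be gentle, as the pots are thin and the bar is only lightly clamped; do not tip the pots or move them with the fingers. Then draw the rule back and leave it standing on the bench clear of the row by about a hand's breadth (80 mm), with everything else left where it is.

Things in the scene. Friction and masses are not known exactly. Their poses are not given: they have to be found in the camera images.
- rail: Fixed bed of the adjustable stop, two low steel pads at the far side of the row. Own x points away from the robot (within 0.2 rad of world x), z up. Over it an aluminium stop bar parallel to own y, y -180 to +180 mm, 38 mm high, 20 mm deep. Its stop face is clamped somewhere between own x = -10 and -26 mm: not measured, find it by feel. Pushing the bar with over 16 N in all fails.
- rule: Loose yellow metal angle with a wooden grip, 0.4 kg, standing on its flat foot on the robot's side of the row, roughly parallel to the rail. Origin on the underside below the middle of the grip; own x points to the row. Front face: plane own x = +40 mm, own y from -170 to +170, 38 mm high, 8 mm thick. Foot: 4 mm thick, own x from -36 to +32 mm, full length.
- rule_grip (a point): Grip point of the rule's wooden block, on the block's axis 78 mm above the rule's origin. Block: 24 mm thick (own x), 70 mm wide (own y), top 95 mm above the underside. Gripped here across its thickness from above, the fingertips (about 59 mm up) pass over the 50 mm pots. The sliding row drags with 2 to 4 N in all; 8 to 11 N more, squarely spread, seats all four.
- rule_left (a point): Left end of the rule's front face: own x +40, y +170, z 19 mm in the rule's frame.
- rule_right (a point): Right end of the rule's front face: own x +40, y -170, z 19 mm in the rule's frame.
- pot1: Black square plastic pot with a cork-coloured top and a seedling, number 1 of four counted from the robot's left (+y) to right, loose, about 0.13 kg (varies). 58 x 58 mm, straight sides, 50 mm high, the seedling up to about 105 mm. Origin at the centre of its underside, z up; yaw within 0.2 rad of the rail's at the start. Thin: the rule may press it with at most 12 N.
- pot2: Black square plastic pot with a cork-coloured top and a seedling, number 2 of four counted from the robot's left (+y) to right, loose, about 0.13 kg (varies). 58 x 58 mm, straight sides, 50 mm high, the seedling up to about 105 mm. Origin at the centre of its underside, z up; yaw within 0.2 rad of the rail's at the start. Thin: the rule may press it with at most 12 N.
- pot3: Black square plastic pot with a cork-coloured top and a seedling, number 3 of four counted from the robot's left (+y) to right, loose, about 0.13 kg (varies). 58 x 58 mm, straight sides, 50 mm high, the seedling up to about 105 mm. Origin at the centre of its underside, z up; yaw within 0.2 rad of the rail's at the start. Thin: the rule may press it with at most 12 N.
- pot4: Black square plastic pot with a cork-coloured top and a seedling, number 4 of four counted from the robot's left (+y) to right, loose, about 0.13 kg (varies). 58 x 58 mm, straight sides, 50 mm high, the seedling up to about 105 mm. Origin at the centre of its underside, z up; yaw within 0.2 rad of the rail's at the start. Thin: the rule may press it with at most 12 N.
- seed_cup: White plastic cup, 70 mm across, 75 mm high, beyond the left end of the row. Bystander. Its origin is at its underside centre.
- jar: Amber jar with green cap, 60 mm across, 90 mm high, behind the rail. Bystander. Its origin is at its underside centre.
- clay_pot: Terracotta pot, 90 mm across, 85 mm high, beyond the right end of the row. Bystander. Its origin is at its underside centre.
- feed: Green plant-feed bottle, 60 mm across, 140 mm high, behind the rail. Bystander. Its origin is at its underside centre.
- screwdriver: Screwdriver with a red handle, 200 mm long, lying at the bench's right. Bystander.
- trowel: Small flat trowel 240 mm long lying at the bench's left. Bystander.

How it is judged:
On the way, in this order (a step that is already met when the one before it is completed fails the run):
1. the rule is held by the fingers (contact force between the fingers and rule above 1 N), for 0.2 s.
2. all four pots are pressed home at the same time: each is pushed by the rule and bears on the stop bar with at least 0.3 N, for 0.2 s (contact force between each of pot1, pot2, pot3, pot4 and rail above 0.3 N and contact force between each of pot1, pot2, pot3, pot4 and rule above 0.3 N), for 0.2 s.
At the end, for the whole second after the job is handed in: The pots stand at rest, upright, in one line along the stop bar: neighbours within 4 mm, each square to it within 0.03 rad, within the bar's length and travel (2.5 mm slack). The rule stands upright on the bench, released, at rest, both ends of its face 134 mm or more short of the rail origin (x of pot1 in the frame of rail between -0.0575 and -0.036 m and y of pot1 in the frame of rail between -0.17 and 0.17 m and angle between the x axis of each of pot1, pot2, pot3, pot4 and the x axis of rail, either way round below 0.03 rad and angle between each of pot1, pot2, pot3, pot4, rule's own z axis and vertical below 0.05 rad and linear speed of each of pot1, pot2, pot3, pot4, rule below 0.01 m/s and x of pot2 in the frame of rail between -0.0575 and -0.036 m and y of pot2 in the frame of rail between -0.17 and 0.17 m and x of pot3 in the frame of rail between -0.0575 and -0.036 m and y of pot3 in the frame of rail between -0.17 and 0.17 m and x of pot4 in the frame of rail between -0.0575 and -0.036 m and y of pot4 in the frame of rail between -0.17 and 0.17 m and x of pot2 in the frame of pot1 between -0.004 and 0.004 m and x of pot3 in the frame of pot2 between -0.004 and 0.004 m and x of pot4 in the frame of pot3 between -0.004 and 0.004 m and x of each of rule_left, rule_right in the frame of rail below -0.134 m and height (world z) of rule below 0.004 m); the robot touches nothing.
It fails at once if a pot is squeezed with more than 12 N between rule and pot (contact force between rule and pot1 above 12 N or contact force between rule and pot2 above 12 N or contact force between rule and pot3 above 12 N or contact force between rule and pot4 above 12 N).
It fails at once if the stop bar is pushed with more than 16 N (contact force between rail and anything else above 16 N).
It fails at once if a pot is tipped (angle between any of pot1, pot2, pot3, pot4's own z axis and vertical above 0.3 rad).
It fails at once if a pot is moved by the fingers instead of the rule (contact force between the fingers and pot1 above 1 N or contact force between the fingers and pot2 above 1 N or contact force between the fingers and pot3 above 1 N or contact force between the fingers and pot4 above 1 N).
It fails at once if a bystander is moved by more than 15 mm (distance of any of seed_cup, jar, clay_pot, feed, screwdriver, trowel from where it was at the start of the episode above 0.015 m).
It also fails if it takes over 58 s, if anything falls off the work surface, if the arm or the gripper's body presses on something with over 40 N, if the wrist force passes 120 N, or if a joint passes its speed limit or range.

## Working session

There is one attempt and no reset: what is moved stays moved. The work goes in short steps, each a Python script; the robot and the scene stay as the last script left them, time stands still between calls to the robot, and variables do not carry over. Pictures are saved under pics/ and viewed, at most 10 in all, crops included, and the job is handed in when it is done.

```bash
mkdir -p pics
cat > h.py <<'E'
from plant import r
import numpy as np, cv2
def look(cam,fn=None):
    s=r.sense(); im=r.grab_frame(cam)
    if fn: cv2.imwrite('pics/'+fn,im)
    return im,s
def c2w(cam,p):
    c=r.get_calibration(cam); return (np.linalg.inv(np.array(c['camera_from_world']))@np.append(p,1))[:3]
def marks(cam,names):
    out={}
    for n in names:
        m=r.mark_of(n,cam)
        out[n]=[(round(float(d['p']),2),np.round(c2w(cam,d['centre']),4).tolist()) for d in m[:5]]
    return out
E
python3 - <<'E'
from h import *
print(r.sense())
for cam in ['scene','side']:
    look(cam,cam+'0.png')
    for k,v in marks(cam,['rail','rule','rule_grip','rule_left','rule_right','pot1','pot2','pot3','pot4','seed_cup','clay_pot','jar','feed']).items(): print(cam,k,v)
print(r.get_calibration('scene'),r.get_calibration('side'),r.get_calibration('wrist'))
E
```

```text
{'clock': 0.0, 'q': array([-1.11150254,  0.50832254, -0.23752029,  1.5011456 ,  0.12569639,
        1.14887176, -0.15478634]), 'joint_velocities': array([ 0.00134821, -0.00153886, -0.00055981,  0.00037516,  0.00136479,
       -0.00098151,  0.00171778]), 'effort': array([ 2.14762763e-04, -6.20597863e+01, -2.18595520e+00, -2.49649823e+01,
        1.28026656e-02,  1.20144899e-02, -6.59713777e-06]), 'tcp_pos': array([0.21644692, 0.58582299, 0.24743457]), 'eef_rot': array([-1.39369366e-04,  1.75962382e-01,  9.84396499e-01, -8.68252310e-04]), 'ft_force': array([-0.50050628,  0.2050674 , -0.80639705]), 'torque': array([-0.01160947, -0.03144599, -0.01943662]), 'gripper_force': 0.0, 'grip_width': 0.0853752442746385}
scene rail [(0.58, [0.6535, -0.0367, 0.0011])]
scene rule [(0.81, [0.4415, -0.0274, -0.0008]), (0.53, [0.4228, 0.3935, 0.005])]
scene rule_grip [(0.62, [0.4377, -0.0332, 0.0834])]
scene rule_left [(0.81, [0.4905, 0.1397, 0.0203])]
scene rule_right [(0.67, [0.4677, -0.1989, 0.018])]
scene pot1 [(0.79, [0.5709, -0.0657, 0.0042]), (0.77, [0.5568, 0.0936, 0.0034]), (0.75, [0.5548, -0.
[... 2199 characters left out ...]
y([[ 0.9383052 , -0.34572071, -0.00778048, -0.55858909],
       [ 0.2429449 ,  0.64302063,  0.7262935 , -0.20579323],
       [-0.24609169, -0.6833752 ,  0.68734068, -1.1218447 ],
       [ 0.        ,  0.        ,  0.        ,  1.        ]])} {'fx': 280.4920618992958, 'fy': 280.4920618992958, 'cx': 257.67770480357973, 'cy': 185.36043607185692, 'T_tool_cam': array([[-1.12516918e-04,  9.50308394e-01,  3.11310044e-01,
         8.03444699e-02],
       [ 9.99999546e-01,  4.01479135e-04, -8.64129281e-04,
         1.94809968e-04],
       [-9.46173797e-04,  3.11309806e-01, -9.50308008e-01,
        -1.26159987e-01],
       [ 0.00000000e+00,  0.00000000e+00,  0.00000000e+00,
         1.00000000e+00]])}
```

View pics/scene0.png

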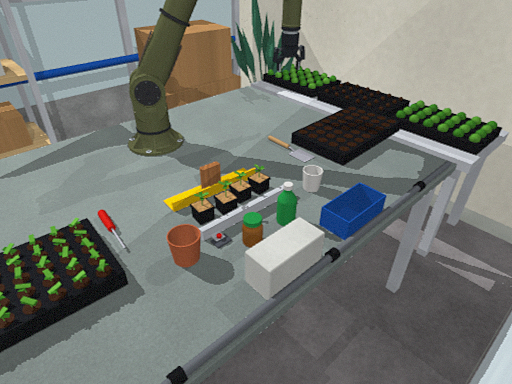

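View pics/side0.png

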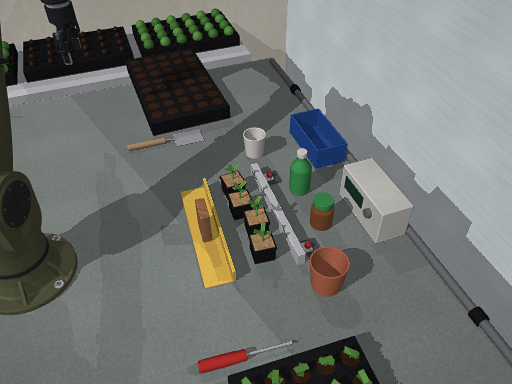

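The scene view shows the rule (yellow, about 165–260, 170–208) with the row and bar beyond it. The side view shows the bar from about (255,166) to (302,261), and the network positions agree. The next step is a wrist view from above, to get the rail and rule yaw.

```bash
cat >> h.py <<'E'
from scipy.spatial.transform import Rotation as R
def quat(psi):  # tool y = dir psi, z down
    y=np.array([np.cos(psi),np.sin(psi),0]);z=np.array([0,0,-1.]);x=np.cross(y,z)
    q=R.from_matrix(np.c_[x,y,z]).as_quat(); return [q[3],q[0],q[1],q[2]]
def wcam(s):
    q=s['eef_rot'];T=np.eye(4);T[:3,:3]=R.from_quat([q[1],q[2],q[3],q[0]]).as_matrix();T[:3,3]=s['tcp_pos']
    return T@np.array(r.get_calibration('wrist')['T_tool_cam'])
def ray(T,u,v,z):
    c=r.get_calibration('wrist');d=T[:3,:3]@np.array([(u-c['cx'])/c['fx'],-(v-c['cy'])/c['fy'],-1])
    return T[:3,3]+d*(z-T[2,3])/d[2]
E
python3 - <<'E'
from h import *
for p in (-0.08,np.pi-0.08):
    q=r.inverse_kinematics([0.54,-0.03,0.32],quat(p)); q2=r.inverse_kinematics([0.44,-0.03,0.08],quat(p));print(p,q,q2)
psi=-0.08 if r.inverse_kinematics([0.54,-0.03,0.32],quat(-0.08)) is not None else np.pi-0.08
r.movep([0.54,-0.03,0.32],quat(psi))
im,s=look('wrist','w0.png');T=wcam(s);np.save('T0.npy',T)
for n in ['rail','rule','rule_grip','rule_left','rule_right','pot1','seed_cup','clay_pot']:
    print(n,[(round(float(d['p']),2),np.round((T@np.append(d['centre'],1))[:3],4).tolist()) for d in r.mark_of(n,'wrist')[:5]])
for n in ['rail','rule']:
    g=r.regions_of(n,'wrist')[0]['region']; np.save(n+'.npy',g)
    print(n,cv2.minAreaRect(np.argwhere(g)[:,::-1].astype(np.float32)))
print(s['clock'],s['tcp_pos'],s['ft_force'])
E
```

```text
-0.08 [-0.27700432  0.34104429  0.41423158  1.60411947 -0.14349857  1.2266301
  0.08452499] [-0.125915    0.47813476  0.19659406  2.18595735 -0.19105765  0.49301901
  0.13786851]
3.061592653589793 [-0.67800755  0.52562584  1.15268903  1.60844076 -0.49141951  1.33240586
 -2.67758627] [ 0.35150259  0.49975718 -0.48313574  2.18017329  0.43680157  0.55417185
  2.60366927]
rail [(0.85, [0.6465, -0.0326, -0.0029])]
rule [(0.95, [0.4384, -0.0278, 0.0037])]
rule_grip [(0.56, [0.4382, -0.0327, 0.0801])]
rule_left [(0.83, [0.4863, 0.1378, 0.0155]), (0.32, [0.7361, -0.1034, 0.002])]
rule_right [(0.59, [0.4673, -0.2041, 0.0165]), (0.47, [0.5711, -0.0615, 0.0009])]
pot1 [(0.79, [0.5482, 0.0081, -0.0028]), (0.74, [0.5604, -0.1453, -0.002]), (0.64, [0.5595, 0.0892, 0.0038]), (0.59, [0.5703, -0.0641, -0.0002]), (0.37, [0.7374, 0.0402, -0.0018])]
seed_cup []
clay_pot [(0.73, [0.6658, -0.2859, 0.0023])]
rail ((334.1349182128906, 130.89718627929688), (51.6902961730957, 247.37501525878906), 2.4895527362823486)
rule ((195.33055114746094, 143.4879608154297), (230.36361694335938, 54.72210693359375), 85.18644714355469)
3.8833 [ 0.54015703 -0.02867238  0.31974044] [-0.71628535 -0.11775614 -0.23100601]
```

View pics/w0.png

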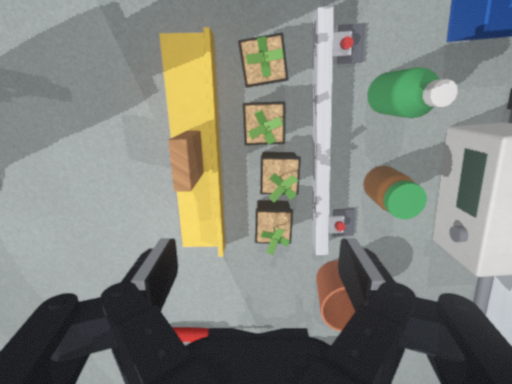

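The wrist view shows the rule (front edge from about (210,27) to (222,255)), the four pots, and the bar's top face from (317–332, 8) to (316–329, 255). I'll fit the edges for yaw.

Run:
```python
from h import *
im=cv2.imread('pics/w0.png');T=np.load('T0.npy');hsv=cv2.cvtColor(im,cv2.COLOR_BGR2HSV)
g=im.astype(float).mean(2)
print(g[65,308:340].astype(int),g[150,308:340].astype(int),g[200,308:340].astype(int))
print(hsv[80,200:222].tolist())
def fit(pts,z,name):
    P=np.array([ray(T,u,v,z)[:2] for u,v in pts]);
    for _ in range(4):
        k=np.polyfit(P[:,1],P[:,0],1);e=P[:,0]-np.polyval(k,P[:,1]);P=P[abs(e)<max(0.0015,2*e.std())]
    print(name,'yaw',-np.arctan(k[0]),'x at y=-.03',np.polyval(k,-.03),'ends y',P[:,1].min(),P[:,1].max(),'rms',e.std(),len(P))
def edge(v,a,b,sgn):
    d=np.gradient(cv2.GaussianBlur(g,(5,1),0)[v,a:b])*sgn;i=int(np.argmax(d));
    if 0<i<len(d)-1: i+=0.5*(d[i-1]-d[i+1])/(d[i-1]-2*d[i]+d[i+1])
    return a+i
V=[v for v in range(14,250) if not(20<v<65 or 212<v<238)]
fit([(edge(v,326,340,-1),v) for v in V],.038,'bar rear top')
fit([(edge(v,308,322,1),v) for v in V],.038,'bar front')
y=cv2.inRange(hsv,(18,120,60),(35,255,255))>0
def run(v): i=np.where(y[v])[0]; i=i[(i>140)&(i<240)]; return i.min(),i.max()
V2=range(40,244)
fit([(run(v)[1]+.5,v) for v in range(32,250)],.038,'rule face top')
fit([(run(v)[0]-.5,v) for v in V2],.004,'rule foot rear')
```

```text
[130 131 130 127 123 134 162 174 181 195 211 216 219 219 219 216 214 215
 217 216 215 214 212 206 172 138 129 128 124 121 117 116] [131 130 128 125 121 119 134 156 150 165 176 179 185 202 211 214 211 206
 195 184 178 172 150 135 131 129 128 128 130 132 131 129] [135 134 133 127 124 132 153 145 148 167 177 187 194 206 213 214 214 213
 214 213 207 168 136 130 133 132 131 131 129 130 128 130]
[[24, 146, 238], [24, 147, 237], [24, 146, 237], [24, 145, 237], [24, 145, 237], [24, 148, 235], [24, 147, 232], [24, 145, 235], [24, 146, 236], [24, 146, 236], [24, 146, 236], [24, 149, 228], [23, 153, 193], [22, 158, 152], [21, 161, 138], [20, 134, 137], [20, 74, 134], [20, 35, 131], [22, 21, 132], [20, 17, 135], [21, 19, 134], [23, 15, 134]]
bar rear top yaw -0.02051728453872777 x at y=-.03 0.6459017910778361 ends y -0.18765130646197437 0.14026088258546401 rms 0.00027752588588263194 160
bar front yaw -0.024228398090505972 x at y=-.03 0.6250292451567165 ends y -0.19909326708770284 0.14180050790625198 rms 0.0008567665595639009 123
rule face top yaw -0.06459863821739152 x at y=-.03 0.4828654001307157 ends y -0.18012633188365063 0.13199988508407506 rms 0.0004507011372605497 214
rule foot rear yaw -0.02556532858626409 x at y=-.03 0.41442068454789593 ends y -0.18966896318062038 0.1342977314577067 rms 0.01792219297605177 204
```

Run:
```python
from h import *
psi=-0.066
r.grip(0.06,60)
r.movep([0.439,-0.030,0.16],quat(psi))
print(r.sense()['ft_force'])
print(r.move_straight([0.439,-0.030,0.0765],rate=0.06,contact_N=8))
s=r.sense();print(s['tcp_pos'],s['ft_force'])
r.grip(0.0,80)
s=r.sense();print(s['clock'],s['tcp_pos'],s['ft_force'],s['torque'],s['grip_width'],s['gripper_force'])
look('wrist','w1.png')
```

```text
[-0.10397747  0.38177445  0.14303092]
False
[ 0.43918851 -0.03000192  0.07678723] [-0.75189797  0.60354383 -0.04021994]
7.55 [ 0.43922225 -0.02998048  0.07682348] [-0.53881405  0.44681831  5.94452924] [0.09073187 0.28692378 0.06301734] 0.022961760619435945 79.04625177383423
```

View pics/w1.png

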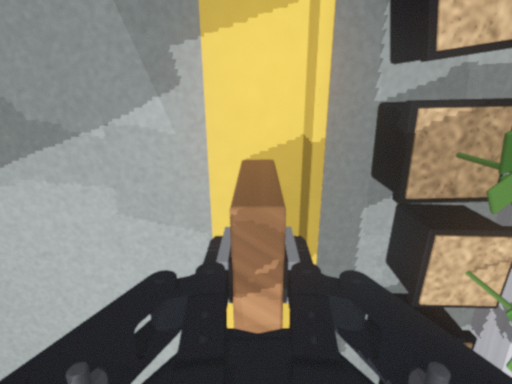

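The rule is held squarely. Next I'll turn it to the bar's yaw and slide the row towards the bar, watching the force.

```bash
cat >> h.py <<'E'
YAW=-0.0205
def st(tag=''):
    s=r.sense();u=np.array([np.cos(YAW),np.sin(YAW),0])
    print(tag,round(s['clock'],2),np.round(s['tcp_pos'],4),'F',np.round(s['ft_force'],1),'M',np.round(s['torque'],2),round(s['grip_width'],4));return s
E
python3 - <<'E'
from h import *
p=np.array([0.4392,-0.030,0.0770])
r.move_straight(p,rate=0.02);st('lift')
u=np.array([np.cos(YAW),np.sin(YAW),0])
p=p+0.022*u
r.move_straight(p,rate=0.04,frame=quat(YAW));st('rot')
for d in (0.015,0.015,0.012,0.010):
    p=p+d*u
    c=r.move_straight(p,rate=0.03,contact_N=7);s=st(c)
    if c: break
print(r.sense()['eef_rot'],quat(YAW))
E
```

```text
lift 7.85 [ 0.4389 -0.03    0.0769] F [-0.8  0.9 -1.1] M [0.02 0.11 0.01] 0.0232
rot 8.55 [ 0.4421 -0.0299  0.078 ] F [-52.8   2.8  86. ] M [ 0.17 12.6  -2.25] 0.0231
True 8.76 [ 0.4413 -0.0299  0.0781] F [-3.4  1.1  9.2] M [-0.46  0.56  0.38] 0.0229
[-0.01580188  0.71738804  0.69641962 -0.01021872] [np.float64(0.0), np.float64(0.7143173539037128), np.float64(0.6998219187136097), np.float64(0.0)]
```

Run:
```python
from h import *
s=st();print(s['q'],s['effort'],R.from_quat(np.roll(s['eef_rot'],-1)).as_matrix().round(4))
print(r.inverse_kinematics([0.4413,-0.03,0.077],quat(YAW)),r.inverse_kinematics([0.461,-0.03,0.077],quat(YAW)),r.inverse_kinematics([0.4392,-0.03,0.077],quat(-.066)))
look('scene','s1.png');look('side','d1.png')
a=cv2.imread('pics/s1.png')[100:260,120:320];b=cv2.imread('pics/d1.png')[120:310,130:330]
cv2.imwrite('pics/c1.png',np.hstack([cv2.resize(a,(400,320)),cv2.resize(b,(400,320))]))
```

```text
8.76 [ 0.4413 -0.0299  0.0781] F [-3.4  1.1  9.2] M [-0.46  0.56  0.38] 0.0229
[-0.18185021  0.50527579  0.28842707  2.15448458 -0.27580551  0.55416764
  0.28395755] [  0.41866726 -44.43216205   3.76042753 -13.73742789  -0.76304561
  -0.7972612   -0.44321881] [[ 0.0298  0.9989 -0.0367]
 [ 0.9995 -0.0295  0.0084]
 [ 0.0073 -0.0369 -0.9993]]
[-0.1841674   0.49336745  0.281433    2.18640954 -0.28063122  0.49486364
  0.29308215] [-0.18424988  0.51345354  0.28399793  2.13800859 -0.27851291  0.52429516
  0.28688289] [-0.19304575  0.49273489  0.29414734  2.19164208 -0.29381044  0.49333279
  0.26220975]
```

View pics/c1.png

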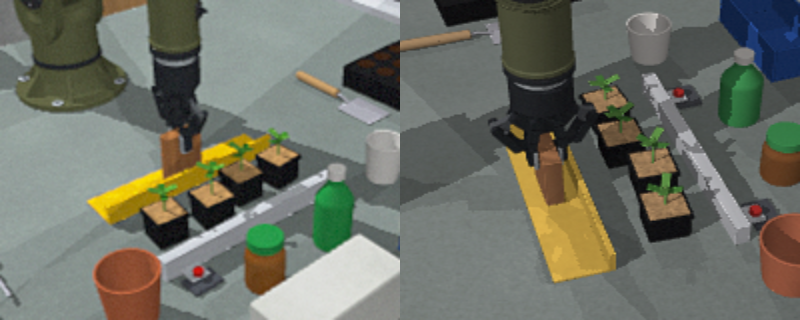

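The rule wedged against the bench: it tilted about 0.04 rad with its front foot edge digging in, and nothing else moved. I'll lift it a few millimetres clear, re-level and go on.

Run:
```python
from h import *
s=r.sense();p=s['tcp_pos'].copy();p[2]+=0.006
r.move_straight(p,rate=0.05);st('lift')
r.move_straight([0.437,-0.030,0.084],rate=0.04,frame=quat(YAW));r.grip(0.0,110);s=st('level')
T=wcam(s);look('wrist','w2.png')
for n in ['rule','rule_grip','rule_left']:
    print(n,[(round(float(d['p']),2),np.round((T@np.append(d['centre'],1))[:3],4).tolist()) for d in r.mark_of(n,'wrist')[:2]])
look('side','d2.png')
for k,v in marks('side',['rule','rule_left','rule_right','pot1']).items(): print(k,v)
a=cv2.imread('pics/w2.png');b=cv2.imread('pics/d2.png')[140:300,150:320]
cv2.imwrite('pics/c2.png',np.hstack([cv2.resize(a,(400,300)),cv2.resize(b,(400,300))]))
```

```text
lift 9.13 [ 0.4414 -0.0299  0.0842] F [-0.3  0.7 -3.2] M [ 0.04 -0.   -0.  ] 0.0229
level 9.61 [ 0.4375 -0.0301  0.084 ] F [-0.2 -0.1 -4. ] M [ 0.   -0.    0.01] 0.0224
rule [(0.83, [0.4375, -0.0253, 0.0098])]
rule_grip [(0.79, [0.4399, -0.0306, 0.0868])]
rule_left []
rule [(0.82, [0.438, -0.0307, 0.0056]), (0.51, [0.6561, -0.0305, 0.0001])]
rule_left []
rule_right [(0.62, [0.7363, -0.1041, -0.0023]), (0.57, [0.4742, -0.204, 0.0232])]
pot1 [(0.93, [0.5561, -0.1462, -0.0023]), (0.81, [0.5543, 0.0116, 0.0007]), (0.71, [0.5533, 0.0935, 0.0025]), (0.59, [0.5694, -0.0671, 0.0002]), (0.38, [0.4759, -0.2009, 0.0215])]
```

View pics/c2.png

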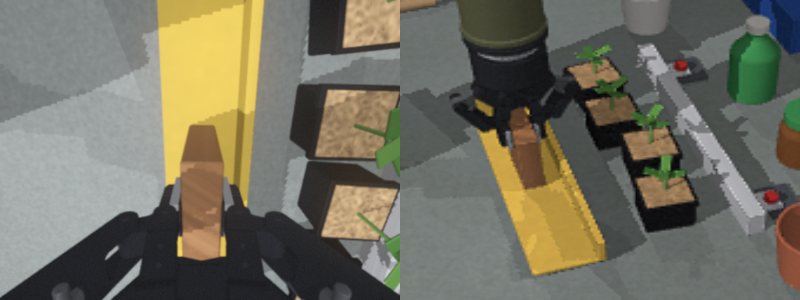

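Run:
```python
from h import *
im=cv2.imread('pics/w2.png');hsv=cv2.cvtColor(im,cv2.COLOR_BGR2HSV);s=r.sense();T=wcam(s)
y=cv2.inRange(hsv,(18,110,60),(35,255,255))>0
A=[];B=[]
for v in range(5,215,3):
    i=np.where(y[v])[0]
    if v<150 and len(i): A.append(ray(T,i.min()-.5,v,.011)[:2])
    if len(i): B.append(ray(T,i.max()+.5,v,.045)[:2])
for n,P in(('rear',A),('front',B)):
    P=np.array(P)
    for _ in range(4):
        k=np.polyfit(P[:,1],P[:,0],1);e=P[:,0]-np.polyval(k,P[:,1]);P=P[abs(e)<max(.0008,2*e.std())]
    print(n,-np.arctan(k[0]),np.polyval(k,-.03),e.std(),len(P))
# advance, airborne ~3 mm
u=np.array([np.cos(YAW),np.sin(YAW),0]);p=np.array([0.437,-0.030,0.080])
r.move_straight(p,rate=0.03);st('low')
p=p+0.04*u;r.move_straight(p,rate=0.06);st('near')
for d in (0.015,0.012):
    p=p+d*u
    c=r.move_straight(p,rate=0.03,contact_N=7);st(c)
    if c: break
```

```text
rear -0.025471015049865417 0.40115541724637865 0.00021011969548529036 49
front -0.02963075768776152 0.47650415139239827 0.0001676450993659626 69
low 10.34 [ 0.4368 -0.03    0.0798] F [-0.3  0.5 -3.4] M [ 0.05  0.09 -0.01] 0.0224
near 11.16 [ 0.4764 -0.0308  0.0798] F [-0.  -0.1 -4.1] M [-0.03  0.    0.02] 0.0227
False 11.81 [ 0.4922 -0.0311  0.0799] F [-0.4  0.9 -4.2] M [0.05 0.25 0.04] 0.0225
False 12.36 [ 0.5049 -0.0314  0.0801] F [ 0.6  0.3 -4. ] M [-0.01  0.09 -0.01] 0.0229
```

Run:
```python
from h import *
u=np.array([np.cos(YAW),np.sin(YAW),0]);s=r.sense();p=s['tcp_pos'].copy();p[2]=.080
p=p+0.010*u;c=r.move_straight(p,rate=0.025,frame=quat(-.0155),contact_N=7);s=st(c)
if not c:
  for i in range(5):
    p=p+0.002*u
    c=r.move_straight(p,rate=0.012,contact_N=5);s=st(c)
    if c or s['ft_force'][0]<-7: break
T=wcam(s);look('wrist','w3.png');look('side','d3.png')
a=cv2.imread('pics/w3.png');b=cv2.imread('pics/d3.png')[140:290,180:330]
cv2.imwrite('pics/c3.png',np.hstack([cv2.resize(a,(400,300)),cv2.resize(b,(400,400))[:300]]))
```

```text
True 12.62 [ 0.5052 -0.0313  0.0793] F [-0.2  0.1 -4.9] M [ 0.02 -0.    0.01] 0.0226
```

View pics/c3.png

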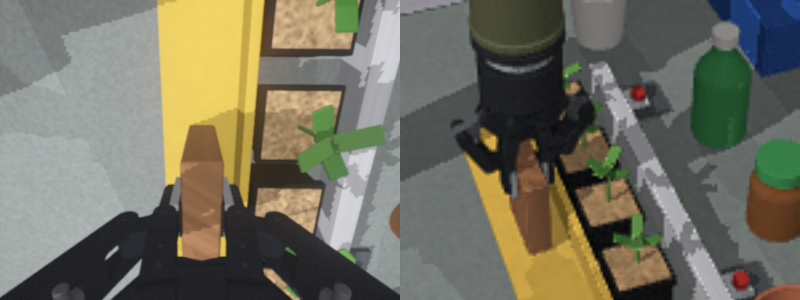

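The pots are in contact with the rule and the bar is still about 20 mm ahead. That stop was only a start-up transient, so I'll continue slowly.

Run:
```python
from h import *
u=np.array([np.cos(YAW),np.sin(YAW),0]);s=r.sense();p=s['tcp_pos'].copy();p[2]=.080
r.move_straight(p,rate=0.01,frame=quat(-.0155));st('yaw')
p=p+0.008*u;c=r.move_straight(p,rate=0.02,contact_N=9);s=st(c)
for i in range(10):
    p=p+0.0015*u
    c=r.move_straight(p,rate=0.012,contact_N=5);s=st(c)
    if c or s['ft_force'][0]<-6: break
```

```text
yaw 12.99 [ 0.5041 -0.0312  0.08  ] F [-1.  -0.1 -3.7] M [-0.04  0.02  0.05] 0.0227
False 13.54 [ 0.5117 -0.0313  0.0797] F [-2.1  0.6 -5.2] M [-0.01  0.74 -0.01] 0.0227
False 13.82 [ 0.514  -0.0314  0.08  ] F [-1.5 -0.4 -5.2] M [0.05 0.56 0.05] 0.0231
False 14.09 [ 0.5154 -0.0315  0.08  ] F [-2.5  1.  -4.7] M [0.04 0.72 0.03] 0.0227
False 14.37 [ 0.5169 -0.0315  0.08  ] F [-2.1  0.6 -5.1] M [ 0.06  0.75 -0.04] 0.0225
False 14.64 [ 0.5184 -0.0315  0.08  ] F [-3.2 -0.6 -3.9] M [ 0.01  0.78 -0.01] 0.0227
False 14.92 [ 0.52   -0.0316  0.08  ] F [-3.1 -0.4 -3. ] M [-0.    0.75  0.01] 0.0229
False 15.19 [ 0.5214 -0.0316  0.08  ] F [-1.8  0.7 -5. ] M [ 0.02  0.83 -0.02] 0.0227
False 15.47 [ 0.523  -0.0316  0.08  ] F [-1.9  0.  -4.1] M [ 0.03  0.77 -0.01] 0.0226
False 15.74 [ 0.5244 -0.0317  0.08  ] F [-1.9  0.5 -4.3] M [0.03 0.72 0.03] 0.0229
False 16.02 [ 0.526  -0.0317  0.08  ] F [-2.7 -0.7 -3.8] M [0.02 0.75 0.01] 0.0227
False 16.29 [ 0.5275 -0.0317  0.08  ] F [-1.8  0.7 -3.3] M [0.02 0.81 0.06] 0.0227
```

```bash
cat >> h.py <<'E'
def avg(n=4):
    F=[];M=[]
    for _ in range(n):
        s=r.sense();F.append(s['ft_force']);M.append(s['torque']);r.dwell(0.03)
    F=np.mean(F,0);M=np.mean(M,0);print(round(s['clock'],2),np.round(s['tcp_pos'],4),'F',F.round(2),'M',M.round(2));return F,M,s
E
python3 - <<'E'
from h import *
u=np.array([np.cos(YAW),np.sin(YAW),0]);s=r.sense();p=s['tcp_pos'].copy();p[2]=.080
for i in range(14):
    p=p+0.0006*u
    c=r.move_straight(p,rate=0.01,contact_N=4);F,M,s=avg(3)
    if c: print('contact')
    if F[0]<-6: break
E
```

```text
16.61 [ 0.5279 -0.0318  0.08  ] F [-3.93 -0.24 -2.41] M [-0.    1.04  0.07]
16.96 [ 0.528  -0.0318  0.08  ] F [-5.98  0.02 -1.43] M [0.   1.37 0.1 ]
17.31 [ 0.5282 -0.0319  0.0799] F [-6.93 -1.06 -0.15] M [-0.05  1.63  0.18]
```

Run:
```python
from h import *
u=np.array([np.cos(YAW),np.sin(YAW),0]);p=np.array([.5293,-.0318,.080]);y=-.0155
r.move_straight(p,rate=.01);F,M,s=avg(3)
for i in range(14):
    y+=float(np.clip(0.02*M[2],-.004,.004))
    if F[0]>-9.8: p=p+0.0004*u
    r.move_straight(p,rate=0.01,frame=quat(y),contact_N=5);print(round(y,4),end=' ');F,M,s=avg(3)
    if F[0]<-12.5: break
    if F[0]<-9.5 and abs(M[2])<.05: break
np.save('cmd.npy',np.append(p,y))
```

```text
17.66 [ 0.5282 -0.0319  0.08  ] F [-7.09 -0.08  0.41] M [-0.03  1.62  0.18]
-0.0119 18.01 [ 0.5285 -0.032   0.0799] F [-7.32  0.17 -0.47] M [-0.08  1.69  0.09]
-0.0101 18.36 [ 0.5285 -0.0319  0.0799] F [-7.98 -0.13  0.7 ] M [-0.09  1.87 -0.08]
-0.0117 18.71 [ 0.5285 -0.032   0.0798] F [-8.91 -0.15  1.73] M [-0.05  2.06 -0.02]
-0.0121 19.06 [ 0.5286 -0.0319  0.0798] F [-9.87 -0.53  2.43] M [-0.07  2.28  0.06]
-0.0108 19.41 [ 0.5285 -0.032   0.0798] F [-10.01  -0.69   2.44] M [-0.08  2.25 -0.02]
```

Run:
```python
from h import *
u=np.array([np.cos(YAW),np.sin(YAW),0]);c=np.load('cmd.npy');p=c[:3];y=c[3];F,M,s=avg(3)
for i in range(8):
    if F[0]>-11.8: p=p+0.0003*u
    y+=float(np.clip(0.015*M[2],-.002,.002))
    r.move_straight(p,rate=0.01,frame=quat(y),contact_N=4);print(round(y,4),end=' ');F,M,s=avg(4)
    if F[0]<-11.8 and abs(M[2])<.06: break
r.dwell(.3);F,M,s=avg(3)
np.save('cmd.npy',np.append(p,y))
look('side','d4.png');look('wrist','w4.png')
print(marks('side',['pot1','rail']))
a=cv2.imread('pics/w4.png');b=cv2.imread('pics/d4.png')[140:290,190:340]
cv2.imwrite('pics/c4.png',np.hstack([cv2.resize(a[:300,200:],(400,400)),cv2.resize(b,(400,400),interpolation=cv2.INTER_CUBIC)]))
```

```text
19.51 [ 0.5286 -0.032   0.0798] F [-9.55  0.16  2.48] M [-0.04  2.27 -0.06]
-0.0117 19.89 [ 0.5286 -0.032   0.0798] F [-10.66  -0.22   2.25] M [-0.05  2.43 -0.01]
-0.0118 20.27 [ 0.5286 -0.032   0.0797] F [-11.43  -1.15   3.56] M [-0.04  2.6   0.05]
-0.0111 20.66 [ 0.5286 -0.032   0.0797] F [-12.07  -0.43   3.39] M [-0.1   2.72  0.01]
21.06 [ 0.5287 -0.032   0.0797] F [-12.09  -0.11   3.86] M [-0.07  2.72 -0.01]
{'pot1': [(0.83, [0.5966, 0.0126, -0.0006]), (0.8, [0.5978, -0.1482, -0.002]), (0.71, [0.5984, -0.0626, -0.0006])], 'rail': [(0.74, [0.422, 0.3894, -0.0038]), (0.6, [0.6562, -0.0324, -0.0]), (0.22, [0.5289, -0.03, 0.0022])]}
```

View pics/c4.png

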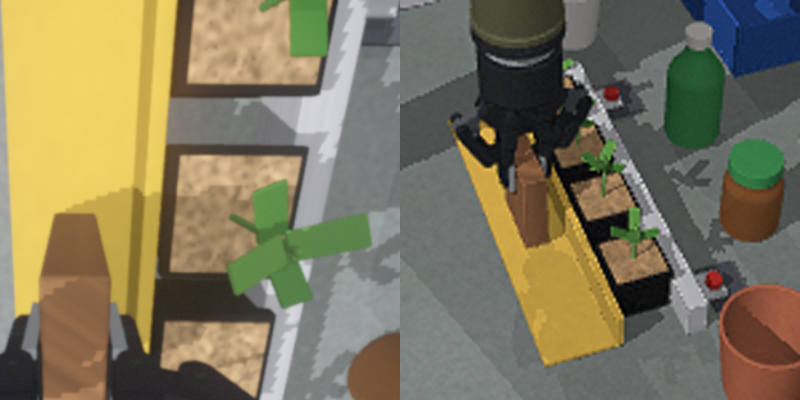

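Everything looks seated. To make sure of step 2, I'll take any bench friction out of the push by raising the rule slightly, press a little more, and sweep the yaw slightly around square.

Run:
```python
from h import *
u=np.array([np.cos(YAW),np.sin(YAW),0]);c=np.load('cmd.npy');p=c[:3];y=c[3]
s=r.sense();print(R.from_quat(np.roll(s['eef_rot'],-1)).as_matrix()[:,2].round(4))
for i in range(3):
    p=p+[0,0,.0005];r.move_straight(p,rate=.005,contact_N=5);F,M,s=avg(3)
while F[0]>-12.8:
    p=p+.0003*u;r.move_straight(p,rate=.01,contact_N=4);F,M,s=avg(3)
for dy in (0.001,.002,.001,0,-.001,-.002,-.001,0):
    r.move_straight(p,rate=.01,frame=quat(y+dy),contact_N=4);r.dwell(.15);print(dy,end=' ');F,M,s=avg(3)
    if F[0]<-14.5: p=p-.0003*u
np.save('cmd.npy',np.append(p,y))
```

```text
[-6.e-03  6.e-04 -1.e+00]
21.61 [ 0.5287 -0.032   0.0797] F [-10.78  -0.61  -1.14] M [-0.15  2.49 -0.01]
21.96 [ 0.5287 -0.032   0.0799] F [-9.09 -0.71 -5.26] M [-0.17  2.27 -0.04]
22.31 [ 0.5288 -0.032   0.0803] F [-8.07 -0.54 -6.8 ] M [-0.18  2.21 -0.04]
22.66 [ 0.5288 -0.032   0.0803] F [-9.23 -1.   -5.72] M [-0.23  2.36 -0.01]
23.01 [ 0.5288 -0.0319  0.0802] F [-9.74 -0.75 -6.16] M [-0.18  2.5  -0.01]
23.36 [ 0.5288 -0.032   0.0801] F [-10.82  -0.84  -6.21] M [-0.19  2.63 -0.02]
23.71 [ 0.5289 -0.032   0.0801] F [-10.75  -0.91  -5.06] M [-0.23  2.76  0.03]
24.06 [ 0.5289 -0.032   0.08  ] F [-11.2   -0.5   -5.01] M [-0.21  2.94  0.  ]
24.41 [ 0.5289 -0.032   0.08  ] F [-12.35  -0.71  -4.43] M [-0.22  3.04 -0.01]
24.76 [ 0.5289 -0.032   0.08  ] F [-13.21  -0.6   -3.87] M [-0.24  3.21 -0.02]
0.001 25.26 [ 0.5289 -0.032   0.08  ] F [-12.9   -0.02  -3.93] M [-0.22  3.23 -0.07]
0.002 25.76 [ 0.5289 -0.032   0.08  ] F [-13.32  -0.83  -4.24] M [-0.22  3.2  -0.15]
0.001 26.26 [ 0.5289 -0.032   0.08  ] F [-13.27  -0.74  -3.69] M [-0.2   3.2  -0.14]
0 26.76 [ 0.5289 -0.032   0.08  ] F [-12.59  -0.91  -3.55] M [-0.24  3.21 -0.05]
-0.001 27.26 [ 0.5289 -0.032   0.08  ] F [-12.63  -1.31  -4.08] M [-0.22  3.22  0.06]
-0.002 27.76 [ 0.5289 -0.032   0.08  ] F [-13.26  -1.04  -3.83] M [-0.25  3.22  0.14]
-0.001 28.26 [ 0.5289 -0.0319  0.08  ] F [-13.05  -0.99  -3.96] M [-0.27  3.25  0.11]
0 28.76 [ 0.5289 -0.032   0.08  ] F [-12.51  -1.3   -3.32] M [-0.23  3.25  0.  ]
```

Both ends stayed loaded through the sweep. Now I'll draw back 83 mm, set the rule down and release it.

Run:
```python
from h import *
u=np.array([np.cos(YAW),np.sin(YAW),0]);c=np.load('cmd.npy');p=c[:3];y=c[3];q=quat(y)
r.move_straight(p-.006*u,rate=.01);st('back')
p=r.sense()['tcp_pos'].copy();b=p+(.4465-p[0])*u;b[2]=.0805
r.move_straight(b,rate=.05);r.dwell(.2);avg(2)
for i in range(14):
    b=b-[0,0,.0005];r.move_straight(b,rate=.01);s=r.sense()
    if s['ft_force'][2]>-1.5: break
avg(3)
r.grip(0.05,20);r.dwell(.2);s=st('open')
r.grip(0.06);b=s['tcp_pos'].copy();b[2]=.30
r.move_straight(b,rate=.10)
b[0]=.52;r.movep(b,q);s=st('up')
T=wcam(s);look('wrist','w5.png')
for n in ['rail','rule','rule_left','rule_right','pot1']:
    print(n,[(round(float(d['p']),2),np.round((T@np.append(d['centre'],1))[:3],4).tolist()) for d in r.mark_of(n,'wrist')[:5]])
look('side','d5.png')
for k,v in marks('side',['rail','rule','rule_left','rule_right','pot1']).items(): print(k,v)
```

```text
back 29.54 [ 0.5283 -0.0318  0.0817] F [-1.6 -0.5 -5.2] M [-0.05  0.7  -0.09] 0.0222
31.55 [ 0.4466 -0.0301  0.0805] F [ 0.3  -0.26 -4.02] M [-0.01  0.   -0.  ]
33.65 [ 0.4466 -0.0301  0.0769] F [-0.94  0.16  5.46] M [0.06 0.57 0.03]
open 34.26 [ 0.4465 -0.0301  0.0765] F [ 0.3  0.7 -0.5] M [-0.05  0.03  0.02] 0.0498
up 37.3 [ 0.5205 -0.0302  0.299 ] F [-0.   0.1 -0.4] M [-0.04  0.03 -0.03] 0.0599
rail [(0.65, [0.6475, -0.0317, -0.0059])]
rule [(0.55, [0.4463, -0.0254, 0.0029])]
rule_left [(0.69, [0.4869, 0.1395, 0.0181])]
rule_right [(0.65, [0.4826, -0.2041, 0.0176])]
pot1 [(0.97, [0.5976, -0.0605, 0.0028]), (0.82, [0.5974, -0.1444, -0.0005]), (0.7, [0.598, 0.0883, 0.0039]), (0.59, [0.5937, 0.0079, -0.003]), (0.26, [0.4473, -0.0321, 0.0772])]
rail [(0.56, [0.6544, -0.0286, 0.0026])]
rule [(0.69, [0.4489, -0.0288, -0.0005])]
rule_left [(0.81, [0.4951, 0.1401, 0.0191])]
rule_right [(0.76, [0.484, -0.2028, 0.0151]), (0.2, [0.6658, -0.2857, -0.0037])]
pot1 [(0.92, [0.5986, 0.0873, 0.0013]), (0.68, [0.6012, 0.0083, -0.0031]), (0.65, [0.5966, -0.1469, -0.0018]), (0.64, [0.597, -0.0663, -0.0032])]
```

View pics/w5.png

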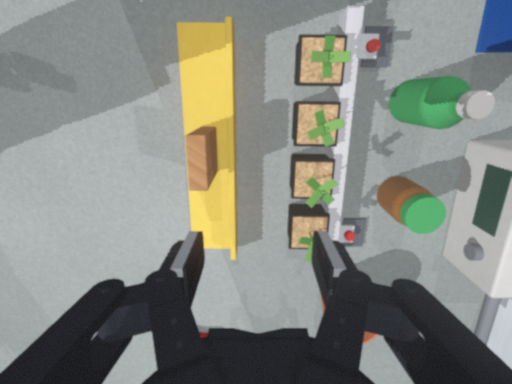

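View pics/d5.png

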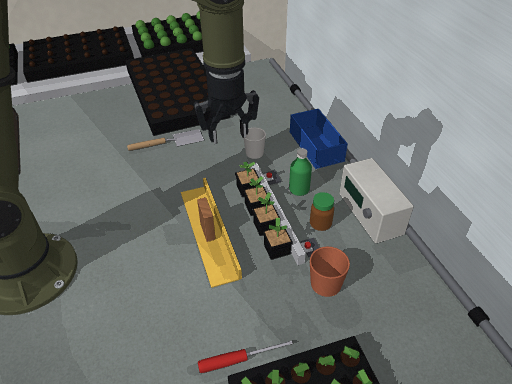

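The row stands flush: the pots' left edges run (296,36) to (290,250), parallel to the bar. The rule is upright about 80 mm clear of the row, and the bystanders haven't moved.

```bash
python3 -c "
from h import *
print(r.sign_off(), r.sense()['clock'])"
```

```text
the job is handed in; nothing more can be done
the job is handed in; nothing more can be done
```

I handed the job in at about 37 s: the four pots look flush in one line on the stop bar and the rule stands released about 80 mm clear, but I got no verdict, and I judged the simultaneous pressing from total wrist force and moment (about 13 N, below the 16 N bar limit), not pot by pot; early on the rule briefly jammed on the bench at about 100 N wrist force (limit 120 N).

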